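# Roll a metal roller home against the sprung stop of a drilling track

## Robot

A 6-joint arm with a two-finger parallel gripper is mounted at the origin on the work surface. World frame = base frame: x ahead of the robot, y to its left, z up, the work surface at z = 0. Lengths are in m, angles in degrees, forces in N, time in s.
With the tool pointing down it reaches from about 0.325 to 0.775 m from the base axis. Payload 5.5 kg.
Tool frame: the origin (TCP) lies at the centre of the arm's flange, where the gripper is bolted on; the fingertips stand 182 mm ahead of it and the grasp point (between the pads) lies 163 mm ahead of it; z points along the fingers, y is the line along which they close (so a half turn about z gives the same grasp; the last joint's range is limited). The gripper opens to 88 mm and grips with 3 to 60 N. Pads are 20 mm wide; open, the fingers measure 115 mm over their backs; the gripper's body (75 mm by 178 mm) begins 61 mm behind the grasp point.
Start: joints at [-69.483, 5.22, 70.514, -0, 104.267, -3.249], TCP at [0.242, -0.549, 0.405] pointing down, gripper open.
Joint ranges: [-164.24, 164.24], [-49.07, 125.15], [9.68, 141.18], [-86.29, 266.29], [3.28, 154.24], [-151.56, 151.56]. Speed limits (degrees/s): [147.25, 147.25, 172.46, 180, 180, 180].

## Interface

Orientations are given as [roll, pitch, yaw] about the fixed x, y, z axes, in that order (R = Rz(yaw) Ry(pitch) Rx(roll)).
In Python, from station import r gives the robot as it stands. The module is installed in compiled form; this text tells all that it offers. Calls block until the motion is done:
- r.reach(position, orientation): joint-space move of the TCP to a pose.
- r.servo_line(position, rotation=None, speed=0.15): straight line of the TCP; rotation=None keeps the orientation; speed is the mean speed in m/s.
- r.move_joints(angles): joint-space move.
- r.let_go() and r.grab(squeeze=None): open the fingers fully, or close them until they stop; squeeze is the grip in N (None keeps the last).
- r.wait(seconds).
- r.inverse_kinematics(position, orientation): joint angles nearest the present ones, or None.
- r.sense(): the state.
- r.snapshot(name): name is "side" or "top" or "wrist"; returns a dict with "frame" (420x560x3 uint8, red, green, blue), "fx", "fy", "cx", "cy" (pixels), "R" (3x3) and "t" (3): a world point X has camera coordinates R X + t. Camera axes: x right, y down, z forward; pixel columns grow to the right and rows downward; lengths in m; the calibration is good to about 2 mm. A picture is of the moment at which its call begins. There is no depth.
A pose or a line that the arm cannot do raises r.IKError and nothing moves.
- r.hand_in(): hands the job in; it is judged then, once.
The state is a dict: "clock": time; "joints": joint angles; "joint_vel": joint speeds; "joint_torque": joint torques, N m; "tcp_pos": TCP position; "orientation": TCP orientation; "contact_force": force on the tool from outside, world axes, zero at the start; "torque": the same for the moment, N m; "opening": finger opening in m; "gripper_force": force on a finger pad.
Only numpy, scipy, OpenCV 4.12 (cv2) and the standard library are available. Lean on these libraries where they do the work, as an engineer would, in place of code of your own. Each camera call takes 0.05 s, during which the arm holds its last target. There are 200 camera calls.

## Task

Take the wooden push block out of its tray and use it to roll the metal roller gently along the felt-lined track until it meets the stop pad, then press it home for about a second: firmly enough that the sprung pad clearly starts to give, but no harder. Leave the roller lying against the pad and stand the push block upright in its tray again. Never touch the roller with the gripper and do not disturb the other things on the bench.

Things in the scene. Friction and masses are not known exactly. Their poses are not given: they have to be found in the camera images.
- track: Wooden track fixed on the bench, 370 long (its x), 89 wide (its y), origin under its middle at bench height. +x is the push direction, level. The roller rolls on flat grey felt 22 above the bench, 65 wide, between side rails with tops 36 above the bench, from x = -185 to 135; a lip 6 thick and 28 high closes the -x end. The felt soon stops a roller that is let go
- fixture: Grey steel block 50 x 89 x 52 closing the +x end of the track (at x = 135 to 185 of the track, top 70 above the bench, a black knob on it to 92); origin under its middle, axes as the track. A dark steel stop pad, 50 wide and 30 high, from 3 to 33 above the felt, stands out from it towards -x on a rod
- rod_exit (a point): Point on the fixture's -x face where the pad's rod comes out, 42 above the bench. The pad's setting differs each time and is not measured: its front stands 20 to 80 from this point. The pad is sprung: it gives way from 3 N on, 1 mm per further 0.8 N; pressed under 6 N it stays as pushed, after more it springs partly back. Press it home with 4 to 9 N; over 12 N damages it
- roller_center (a point): Centre of the aluminium roller, a plain cylinder 36 in diameter and 56 long, about 0.15 kg (0.11 to 0.20), lying across the track on the felt near the -x end. Its long axis is this frame's y; x and z turn as it rolls
- pusher_handle (a point): Centre of the handle of the push block (0.1 kg). The handle is an upright wooden bar 24 x 24 square and 56 tall, standing in the middle of a light wooden block 36 (x) by 50 (y) by 40 (z): this point is 67 above the underside of the block and 28 below the handle's top. The block's x sides are the flat pushing faces, either one will do; z is up
- tray: Shallow square dark wood tray for the push block, 90 x 90 outside, walls 4 thick and 14 high, inner floor 4 above the bench, fixed to the bench; origin under its middle
- tin: Open steel cup, 72 across and 70 tall, a bystander; origin under its middle
- jar: Glass jar, 60 across and 85 tall, a bystander; origin under its middle
- glue: White glue bottle, 52 across and 150 tall, a bystander; origin under its middle
- screwdriver: Screwdriver lying on the bench, a bystander
- offcut: Wood offcut 50 x 90 x 20, a bystander; origin under its middle
- bush: Brass slug standing on end, 36 across and 30 tall, a bystander; origin under its middle
- hammer: Hammer lying on the bench, a bystander
Things that resemble listed ones, but are neither listed nor needed, are in the scene too. Several things have the shape of the tray; the one meant has the colours described above.

How it is judged:
By the outcome, as a careful person would: the job done as asked, in the order asked, and still so for the second after the job is handed in, with the robot touching nothing.
It also fails if it takes over 64 s, if anything falls off the work surface, if the arm or the gripper's body presses on something with over 40 N, if the wrist force passes 120 N, or if a joint passes its speed limit or range.

## Working session

There is one attempt and no reset: what is moved stays moved. The work goes in short steps, each a Python script; the robot and the scene stay as the last script left them, time stands still between calls to the robot, and variables do not carry over. Pictures are saved under pics/ and viewed, at most 10 in all, crops included, and the job is handed in when it is done.

```bash
mkdir -p pics; cat > h.py <<'E'
import numpy as np, cv2
from station import r
def snap(n,f):
    s=r.snapshot(n); cv2.imwrite(f,cv2.cvtColor(s["frame"],cv2.COLOR_RGB2BGR)); np.save(f[:-4]+'.npy',s,allow_pickle=True); return s
def load(f): return np.load(f,allow_pickle=True).item()
def ray(s,u,v,z):
    R=np.array(s["R"]);t=np.array(s["t"]);c=-R.T@t
    d=R.T@np.array([(u-s["cx"])/s["fx"],(v-s["cy"])/s["fy"],1]); return c+d*(z-c[2])/d[2]
def proj(s,X):
    p=np.array(s["R"])@np.array(X)+np.array(s["t"]); return p[0]/p[2]*s["fx"]+s["cx"],p[1]/p[2]*s["fy"]+s["cy"]
E
python3 - <<'E'
from h import *
for n in("top","side"):
    s=snap(n,f"pics/{n}0.png"); print(n,s["fx"],-np.array(s["R"]).T@s["t"])
print(r.sense())
E
```

```text
top 496.53064736387296 [0.43516064 0.10360293 1.36014275]
side 448.4482848300611 [-0.02724783  0.69141184  0.81981313]
{'clock': 0.1, 'joints': array([-6.94841718e+01,  5.26037102e+00,  7.05721826e+01, -1.57435855e-03,
        1.04266226e+02, -3.24862929e+00]), 'joint_vel': array([-0.03571493, -0.05773648, -0.11191593,  0.03616601,  0.09470705,
        0.04853722]), 'joint_torque': array([ 3.68134934e-03, -4.47857094e+01, -4.07570815e+01,  7.00731017e-02,
        2.84219318e-02, -9.14688144e-05]), 'tcp_pos': array([ 0.24180437, -0.54918996,  0.40363077]), 'orientation': array([-1.79901293e+02, -4.07370649e-03,  2.37640674e+01]), 'contact_force': array([ 0.02751371, -0.47842767,  0.08099121]), 'torque': array([-0.0418151 ,  0.06098883, -0.0126877 ]), 'gripper_force': 0.0, 'opening': 0.08831709374692091}
```

View pics/top0.png

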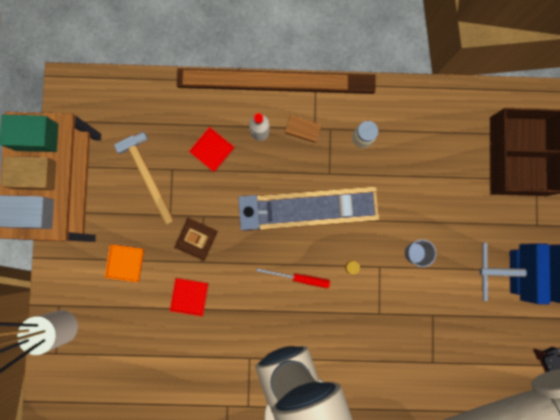

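View pics/side0.png

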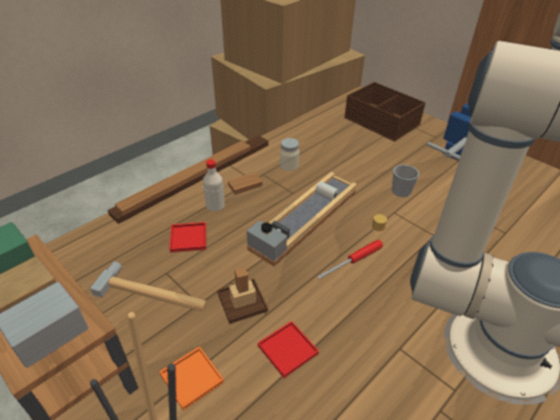

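The top view shows the dark-wood tray with the block at (196,239). The shapes it could be confused with are the red trays at (211,149) and (189,297) and the orange one at (125,263). The one meant is dark wood. The track runs from the fixture at (249,212) to the lip at (377,203), and the roller is at (346,205). The slug at (353,267) and the dark box at (525,150) are not wanted.

```bash
python3 - <<'E'
from h import *
s=load('pics/top0.npy'); f=s["frame"]
c=cv2.resize(f[175:270,170:390],None,fx=3.6,fy=3.6,interpolation=cv2.INTER_CUBIC)
cv2.imwrite('pics/crop0.png',c[...,::-1])
for n,u,v,z in [('tray',196,239,.014),('fix',249,212,.07),('lip',377,203,.03),('roller',346,205,.058),('bottle',259,127,.1),('screw',295,277,.0),('bush',353,267,.03)]:print(n,ray(s,u,v,z).round(3))
E
```

```text
tray [0.464 0.306 0.014]
fix [0.537 0.162 0.07 ]
lip [ 0.574 -0.18   0.03 ]
roller [ 0.564 -0.092  0.058]
bottle [0.755 0.142 0.1  ]
screw [0.369 0.035 0.   ]
bush [ 0.401 -0.118  0.03 ]
```

View pics/crop0.png

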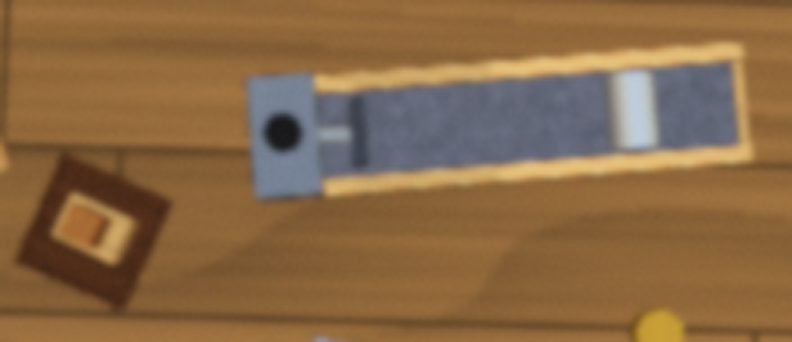

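The crop confirms the choice: a dark wood tray with corners (67,153), (171,204), (122,309), (17,262), and the block's long side running along (64,30). The track, the roller (634,110) and the pad front at about x=367 are clear. Next I'll compute the poses and move over the block.

```bash
cat >> h.py <<'E'
def down(yaw): return [180,0,yaw]
E
python3 - <<'E'
from h import *
s=load('pics/top0.npy')
P=lambda p,z: ray(s,(p[0]+.5)/3.6-.5+170,(p[1]+.5)/3.6-.5+175,z)[:2]
lip=[P(p,.036) for p in((743,43),(752,158))]; fx=[P(p,.07) for p in((247,77),(257,198))]
a=np.mean(lip,0);b=np.mean(fx,0);d=b-a;L=np.linalg.norm(d);d/=L
d2=P((316,80),.036)-lip[0]; d3=P((325,193),.036)-lip[1]
ang=lambda v:np.degrees(np.arctan2(v[1],v[0]))
print('len',L,'ang',ang(d),ang(d2),ang(d3)); o=(a+b)/2;print('origin',o)
n=np.array([-d[1],d[0]])
for nm,p,z in(('knob',(283,132),.092),('roller',(634,110),.042),('padfront',(367,132),.053),('fixface',(320,137),.07)):
    q=P(p,z);print(nm,q,(q-o)@d,(q-o)@n)
B=[P(p,.044) for p in((73,192),(137,222),(112,266),(52,238))]
print('block',np.mean(B,0),'long ang',ang(B[0]-B[1]),ang(B[3]-B[2]),[np.linalg.norm(B[i]-B[i-1]) for i in range(4)])
T=[P(p,.014) for p in((67,153),(171,204),(122,309),(17,262))]
print('tray',np.mean(T,0),ang(T[0]-T[1]),[np.linalg.norm(T[i]-T[i-1]) for i in range(4)])
H=P((85,221),.099);print('handle',H)
for y in (-180,-90,0,90):
    for nm,xy,t in(('tray',np.mean(T,0),ang(B[0]-B[1])-90),('track',o,ang(d))):
        yy=t+90+y
        try:print(nm,yy,np.round(r.inverse_kinematics([*xy,.30],down(yy)),1))
        except Exception as e:print(nm,yy,e)
E
```

```text
len 0.36845750380614295 ang 96.32295985888545 96.6029597578518 96.26439145127392
origin [0.55469147 0.00368133]
knob [0.53713527 0.1634634 ] 0.16074360544536434 -0.00014780687005883433
roller [ 0.56478522 -0.09382203] -0.09802189650644004 0.0007059546479946041
padfront [0.54198919 0.10374309] 0.10085200575463717 0.0016049519765254858
fixface [0.53602197 0.13763973] 0.1351996387409023 0.0038027463494841544
block [0.46535564 0.3024594 ] long ang 66.52550381763642 66.65564335791089 [np.float64(0.03693087788383317), np.float64(0.052093345453761944), np.float64(0.03690652737304029), np.float64(0.04869658594233031)]
tray [0.46427491 0.30634027] 65.50321737326028 [np.float64(0.08958766667931549), np.float64(0.08744398393660287), np.float64(0.08643573589161067), np.float64(0.08639048415966179)]
handle [0.46988299 0.30035056]
tray -113.47449618236358 [  29.9   -1.3   87.7    0.    93.5 -126.6]
track 6.32295985888544 [-3.1 -1.5 88.  -0.  93.5 80.5]
tray -23.47449618236358 [ 29.9  -1.3  87.7  -0.   93.5 143.4]
track 96.32295985888544 [-3.1 -1.5 88.   0.  93.5 -9.5]
tray 66.52550381763642 [29.9 -1.3 87.7 -0.  93.5 53.4]
track 186.32295985888544 [ -3.1  -1.5  88.    0.   93.5 -99.5]
tray 156.52550381763643 [ 29.9  -1.3  87.7   0.   93.5 -36.6]
track 276.32295985888544 unsupported operand type(s) for *: 'NoneType' and 'float'
```

```bash
python3 - <<'E'
from h import *
r.reach([.468,.3015,.40],down(66.5)); s=snap("wrist","pics/w1.png"); print(r.sense()['clock'],-np.array(s["R"]).T@s["t"],s['fx'])
print(proj(s,[.4676,.3014,.099]),proj(s,[.4654,.3025,.044]),proj(s,[.4643,.3063,.014]))
E
```

```text
3.2333 [0.5017458  0.37586279 0.37990304] 335.5041773417695
(np.float64(275.4600970804428), np.float64(203.384523115475)) (np.float64(273.3273489743603), np.float64(188.28793275865416)) (np.float64(271.3337606678137), np.float64(179.21769404625917))
```

View pics/w1.png

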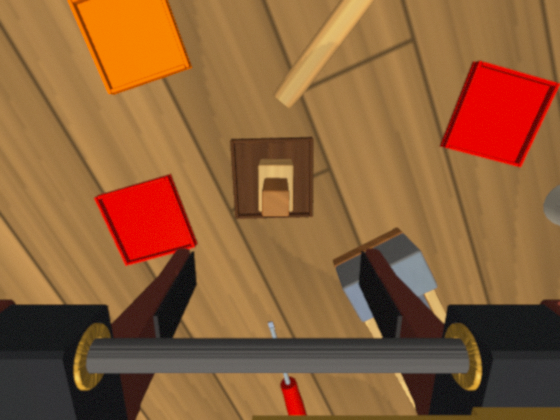

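The wrist view shows the handle top centred near (275,203), as predicted. I'll grasp, lift and carry it behind the roller.

```bash
cat >> h.py <<'E'
O=np.array([.5547,.0037]); A=np.radians(96.35); D=np.array([np.cos(A),np.sin(A)]); N=np.array([-D[1],D[0]])
YT=6.35
def tr(x,z,y=0): q=O+D*x+N*y; return [q[0],q[1],z]
E
python3 - <<'E'
from h import *
G=[.4668,.3018]
r.servo_line([*G,.236],speed=.1); r.grab(40); s=r.sense(); print(s['opening'],s['gripper_force'],s['contact_force'])
r.servo_line([*G,.37],speed=.15)
r.reach(tr(-.150,.37),down(YT)); r.wait(.2)
s=r.sense(); print(s['clock'],s['tcp_pos'],s['contact_force'],s['opening'],s['orientation'])
s=snap("wrist","pics/w2.png"); snap("top","pics/top2.png"); 
E
```

```text
0.024099351876135707 39.99015390872955 [ 0.57684593  1.2562901  -0.34569336]
8.95 [ 0.57146963 -0.14443392  0.37009573] [ 0.34412436  0.0484778  -0.517646  ] 0.023570450238688905 [-1.79998063e+02 -9.82248467e-03  6.44392294e+00]
```

View pics/w2.png

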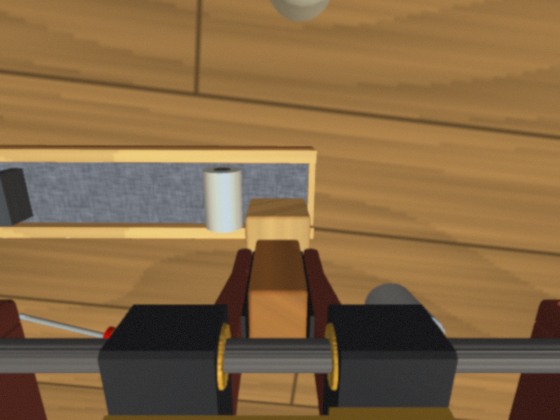

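The wrist view shows the block held square, with its far top edge at y≈200 and x from 247 to 309. The roller is at x from 205 to 243, and the lip corners are at (316,149) and (316,238). I'll check the lateral offset and the track numerically.

```bash
python3 - <<'E'
from h import *
s=load('pics/w2.npy')
tf=lambda q:((q[:2]-O)@D,(q[:2]-O)@N)
for p in((247,200),(309,200)): print('blk',tf(ray(s,*p,.178)))
for p in((316,149),(316,238)): print('lip',tf(ray(s,*p,.036)))
for p in((243,200),(205,200)): print('roll',tf(ray(s,*p,.045)))
print('rail far outer',tf(ray(s,100,147,.036)),tf(ray(s,10,147,.036)),'near',tf(ray(s,50,238,.036)))
print('padtop edge',tf(ray(s,22,170,.055)),tf(ray(s,30,212,.042)))
E
```

```text
blk (np.float64(-0.1340856877201161), np.float64(-0.03513035804775407))
blk (np.float64(-0.16708815827364515), np.float64(-0.03516975271863998))
lip (np.float64(-0.18607783778323322), np.float64(-0.04448018359678363))
lip (np.float64(-0.1892601136022353), np.float64(0.04435394573672731))
roll (np.float64(-0.11786101178439584), np.float64(0.002185531988346548))
roll (np.float64(-0.08199270244588769), np.float64(0.0022283475781471147))
rail far outer (np.float64(0.014031523740851603), np.float64(-0.046087490197277724)) (np.float64(0.09740813295042544), np.float64(-0.045992477817684264)) near (np.float64(0.07872017904954803), np.float64(0.04468514392173532))
padtop edge (np.float64(0.0765841204767332), np.float64(-0.028049830048736478)) (np.float64(0.08816987164870896), np.float64(0.015281959070412144))
```

```bash
python3 - <<'E'
from h import *
s=load('pics/w2.npy'); f=s['frame']
for y0 in (-.02,-.025,-.03):
    print(y0,[np.round(proj(s,tr(x,z,y0)),0) for x in(-.132,-.168) for z in(.138,.178)])
print(f[194:262:2,258].tolist())
cv2.imwrite('pics/c2.png',cv2.resize(f[180:350,190:370],None,fx=3.3,fy=3.3)[...,::-1])
E
```

```text
-0.02 [array([250., 206.]), array([244., 227.]), array([304., 206.]), array([310., 227.])]
-0.025 [array([249., 198.]), array([244., 218.]), array([304., 198.]), array([310., 218.])]
-0.03 [array([249., 191.]), array([243., 209.]), array([305., 191.]), array([310., 209.])]
[[110, 114, 122], [117, 121, 130], [126, 107, 93], [123, 90, 49], [124, 92, 52], [121, 91, 52], [128, 97, 55], [129, 96, 53], [129, 98, 56], [121, 90, 51], [118, 88, 50], [157, 117, 66], [197, 150, 88], [209, 170, 102], [209, 172, 103], [209, 171, 104], [209, 173, 104], [210, 172, 104], [209, 172, 106], [210, 170, 104], [210, 171, 103], [211, 172, 104], [204, 166, 100], [136, 101, 58], [99, 59, 24], [99, 60, 30], [100, 61, 24], [100, 62, 27], [100, 62, 28], [101, 61, 30], [99, 60, 27], [99, 60, 29], [100, 62, 30], [100, 62, 31]]
```

View pics/c2.png

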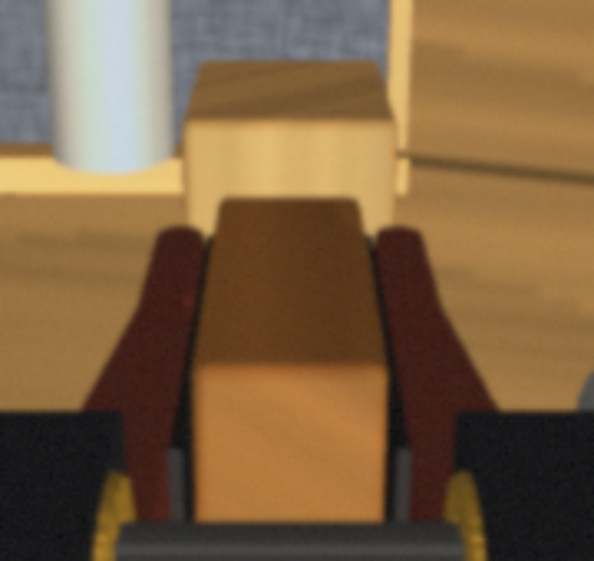

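The block is centred to within 1 mm. I'll lower it and push with force feedback.

```bash
python3 - <<'E'
from h import *
r.servo_line(tr(-.150,.257),speed=.06); r.wait(.3)
def F(): 
    c=[]
    for _ in range(4): c.append(r.sense()['contact_force'].copy()); r.wait(.02)
    return np.mean(c,0)
b=F(); s=r.sense(); print('base',b,s['clock'],s['tcp_pos'])
r.servo_line(tr(-.01,.257),speed=.03); r.wait(.2); f=F()-b; print('pushed',f[:2]@D,f[:2]@N,f[2],r.sense()['clock'])
s=snap("wrist","pics/w3.png"); np.save('base.npy',b)
e=r.sense()['tcp_pos']; print('act x',(e[:2]-O)@D,(e[:2]-O)@N,e[2])
E
```

```text
base [-0.2705108  -0.18776243 -1.35349666] 11.45 [ 0.57129397 -0.14539374  0.2570538 ]
pushed -0.2399998775369877 0.11688780178167563 0.13822864354692177 16.5333
act x -0.009995128022236196 -5.229371776625151e-06 0.2570317826939021
```

View pics/w3.png

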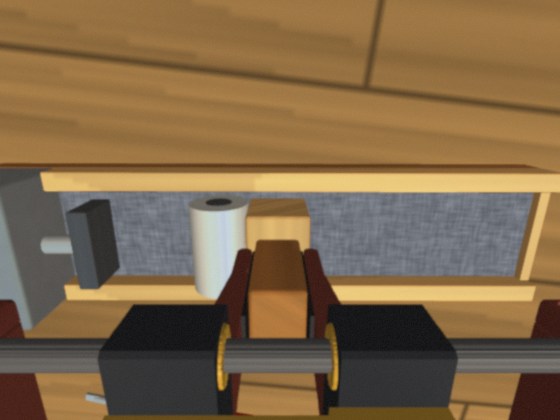

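The roller is just ahead of the block and straight in the track, with the pad at about (100,245). I'll close in with small steps.

```bash
python3 - <<'E'
from h import *
b=np.load('base.npy')
def F(n):
    c=[]
    for _ in range(n): c.append(-(r.sense()['contact_force']-b)[:2]@D); r.wait(.02)
    return np.mean(c)
x=.012; r.servo_line(tr(x,.257),speed=.025); f0=F(8); L=[(x,f0)]
while x<.075:
    x+=.0012; r.servo_line(tr(x,.257),speed=.015); f=F(4); L.append((x,f))
    if f>1.5: break
print(np.round(L[-12:],4).tolist())
L=[]
for _ in range(30):
    f=F(8); L.append((x,f))
    if f>4.9 or x>.08: break
    x+=.0012 if f<2.5 else .0005; r.servo_line(tr(x,.257),speed=.01)
print(np.round(L,4).tolist())
H=[F(5) for _ in range(9)]; s=r.sense(); print('hold',np.round(H,2),s['clock'],(s['tcp_pos'][:2]-O)@D)
open('x.txt','w').write(str(x))
E
```

```text
[[0.0336, -0.1968], [0.0348, 0.1216], [0.036, 0.0734], [0.0372, 0.4068], [0.0384, -0.4857], [0.0396, -0.285], [0.0408, 0.0149], [0.042, -0.081], [0.0432, -0.4833], [0.0444, 0.0284], [0.0456, -0.4134], [0.0468, 3.0424]]
[[0.0468, 3.9044], [0.0473, 4.7141], [0.0478, 4.9926]]
hold [5.15 5.07 5.08 4.82 5.22 5.16 4.81 5.26 5.03] 28.5833 0.04769880653160851
```

The press held about 5.1 N for a second. Now I'll back off and return the block.

```bash
python3 - <<'E'
from h import *
x=float(open('x.txt').read())
r.servo_line(tr(x-.006,.257),speed=.01); r.servo_line(tr(x-.045,.257),speed=.05)
r.servo_line(tr(x-.045,.37),speed=.12); s=snap("wrist","pics/w4.png")
G=[.4668,.3018]; r.reach([*G,.37],down(66.5)); r.servo_line([*G,.265],speed=.12); r.servo_line([*G,.2365],speed=.03)
r.wait(.2); q=r.sense(); print(q['clock'],q['contact_force'],np.load('base.npy'))
r.let_go(); r.wait(.2); r.servo_line([*G,.40],speed=.12); w=snap("wrist","pics/w5.png"); print(r.sense()['clock'])
cv2.imwrite('pics/both.png',cv2.resize(np.vstack([s['frame'][60:330],w['frame'][60:300]])[...,::-1],None,fx=1,fy=1))
E
```

```text
34.9083 [-0.49584446  0.07052628 -1.69589118] [-0.2705108  -0.18776243 -1.35349666]
37.7583
```

View pics/both.png

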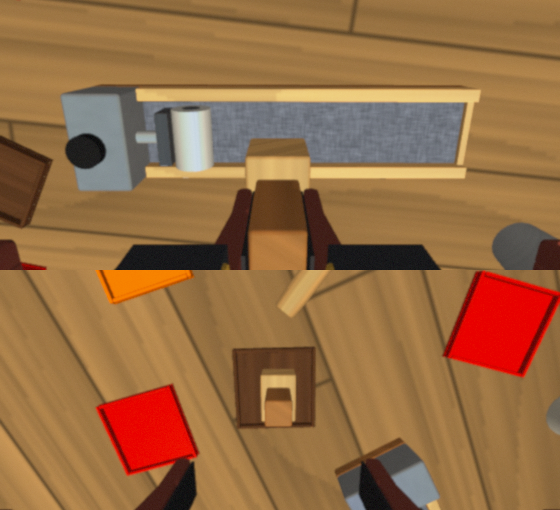

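The roller lies against the pad (pad at x≈165, roller from 172 to 213), and the block stands upright in the dark tray at (278,395).

```bash
python3 -c "
from h import *
print(r.hand_in())"
```

```text
the job is handed in; nothing more can be done
None
```

I rolled the roller to the stop pad, pressed it home at about 5 N for roughly a second and left it lying against the pad, then stood the push block upright in its tray again and handed the job in at about 38 s of the 64 s allowed.

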